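# Cup on the spring scale, nutmeg round to the front, carousel held

### The arm

A 7-joint arm with a two-finger parallel gripper is mounted at the origin on a cart in front of the work surface, level with it; the furniture and walls round the work are solid. World frame = base frame: x ahead of the robot, y to its left, z up, the work surface at z = 0. Lengths are in m, angles in rad, forces in N, time in s.
With the tool pointing down it reaches from about 0.4 to 0.875 m from the base axis. Payload 19.3 kg.
Tool frame: the origin (TCP) lies midway between the tips of the shut fingers; the grasp point (between the pads) lies 19 mm behind it; z points along the fingers, y is the line along which they close (so a half turn about z gives the same grasp; the last joint's range is limited). The gripper opens to 85 mm and grips with 20 to 120 N. Pads are 22 mm wide; open, the fingers measure 114 mm over their backs; the gripper's body (76 mm by 85 mm) begins 54 mm behind the grasp point. The pads swing forward as they close: fully open they stand 13 mm farther back than shut.
Start: joints at [-1.365, 0.521, -0.036, 1.599, 0.021, 1.021, -0.113], TCP at [0.17, 0.601, 0.231] pointing down, gripper open.
Joint ranges: [-2.91, 2.91], [-0.3, 2.13], [-1.5, 1.42], [0.17, 2.43], [-1.26, 4.41], [0.16, 1.93], [-2.52, 2.52]. Speed limits (rad/s): [1.89, 1.89, 2.39, 2.39, 3.01, 3.01, 3.01].

### API

Orientations are given as [roll, pitch, yaw] about the fixed x, y, z axes, in that order (R = Rz(yaw) Ry(pitch) Rx(roll)).
In Python, from workcell import telemetry, grab_frame, calibration, bot, outline_of, landmark_of gives the robot as it stands. The module is installed in compiled form; this text tells all that it offers.
- The arm moves only by the shell command python3 -m inch 'ROWS' [FORCE]. ROWS is JSON, a list of rows, each a list of 7 numbers: the shift along the tool's x, y, z in m, then the turn, a rotation vector about the tool's x, y, z in rad, then the closure, from 0 (fully open) to 1 (shut). A call has 1 to 5 rows; each row shifts and turns the commanded pose from where the row before left it, along the tool's axes as they then stand; what a row does not reach is not made up. A row lasts 1/10 s, in which the tool goes at most 50 mm and 8.59 degrees, less where a joint would pass 70% of its speed; a pose out of reach is approached as far as the arm can. A call is refused whole if a number of a shift passes 0.05 or a number of a turn 0.15, either way. A call with a gripper value outside its range is refused whole. The fingers move at their own pace and stop on an object; FORCE is the grip in N (left out, the last holds). Time passes only in rows, so rows that do not move let the fingers close. It gives the time, the measured TCP pose, the force, the opening and the grip force at its end, in the units of the state.
- telemetry.observe(): the state, without advancing time (a new reading comes with each control period).
- grab_frame(name): name is "scene" or "top" or "wrist"; returns the picture (400x640x3 uint8, red, green, blue); there is no depth.
- calibration(name): a dict with "fovy" (degrees; the focal length in pixels is half the picture's height over the tangent of half this angle, whatever the lens; pixels are square), "cx", "cy" (the principal point, pixels), "pose" (4x4, takes a point from camera to world coordinates). Camera axes: x right, y down, z forward; pixel columns grow to the right and rows downward; lengths in m; the calibration is good to about 2 mm. A picture is of the moment at which its call begins: read the wrist's pose just before it. calibration takes no time and is no camera call; for the wrist camera it gives the pose at the moment of the call.
- bot.job_done(): hands the job in; it is judged then, once.
Trained networks look in the newest picture that a camera, given by its name, has taken for a name from the list of things; names that differ only in an ending like _2 or _b are one class to them, and where a whole thing is asked for, a point or a joint stands for the part that bears it (a point fixed in the world has none). Each returns a list of dicts, best first, with "score" (0 to 1); they miss things now and then, are a little off and sometimes report something else, mostly with a low value. They report only what shows in the picture. A call takes as long as a camera call. They do not tell look-alikes from the thing itself.
- outline_of(label, camera): "region" (400x640 bool, what is visible of it) and "rect" ([left, top, right, bottom] in pixels, round what is visible of it).
- landmark_of(label, camera): "xy" ([column, row] in pixels: a listed point, or the origin of a listed thing).
The state is a dict: "clock": time; "qpos": joint angles; "qd": joint speeds; "joint_efforts": joint torques, N m; "position": TCP position; "tool_rot": TCP orientation; "force": force on the tool from outside, world axes, zero at the start; "moment": the same for the moment, N m; "grip_width": finger opening in m; "finger_force": force on a finger pad.
Only numpy, scipy, OpenCV 4.12 (cv2) and the standard library are available. Lean on these libraries where they do the work, as an engineer would, in place of code of your own. Each camera call takes 0.05 s, during which the arm holds its last target. There are 200 camera calls.

### The job

I am about to weigh out some nutmeg. Set the empty shot glass gently, upright and on its own, in the middle of the scale's pan; then turn the spice carousel until the nutmeg jar stands at the front, straight towards the robot from the centre post, and finish with the gripper still holding the carousel there (by its knob or tray, not by a jar), so that it cannot swing while I unscrew the lid: do not let go at the end. Keep all the jars standing in their bays, do not push the pan down to its stop, and leave the spoon, jigger and stopper where they are.

Things in the scene. Friction and masses are not known exactly. Their poses are not given: they have to be found in the camera images.
- carousel: Revolving part of the dark-wood spice carousel: round tray 212 mm across, steel rim band (top 41 mm up), five equal bays parted by 24 mm high dividers with a loose jar in each (feet 25 mm, tallest top 135 mm above the worktop), steel post, round knob. Origin on its vertical axis at worktop height, z up. Turns either way without stops or detent; about 0.02 N m turns it; coasts if pushed hard.
- carousel_knob (a point): Centre of the carousel's round knob, 178 mm above the worktop on the turning axis. The knob is 39 mm in diameter and spans heights 159 to 195 mm; it turns with the carousel. It can be pinched from above at any yaw, with free room all round above 136 mm.
- carousel_foot: Fixed round foot under the carousel, 152 mm across; origin on the turning axis at worktop height, axes parallel to the world's. Its -x direction is the front: towards the robot's side of the worktop. A wall cabinet overhangs the back of the worktop beyond about x = 0.57 m, from 0.47 m up: carry the wrist across in front of it.
- nutmeg_jar_center (a point): Centre (52 mm above its foot) of the nutmeg jar: a straight clear jar, 44 mm across and 105 mm high, with a dark-brown screw lid as broad as the jar and green on top. In any of the five bays, about 67 mm from the carousel's axis. Which way its label looks does not matter.
- salt_shaker_center (a point): Centre (45 mm up) of the salt shaker: 44 mm across, 90 mm high, domed steel top. In another bay.
- olive_jar_center (a point): Centre (55 mm up) of the olive jar: the fattest, 63 mm across, 110 mm high, pale metal lid. In another bay.
- bitters_1_center (a point): Centre (51 mm up) of a slim amber dropper bottle with a black bulb, 33 mm across, 102 mm high. In another bay.
- bitters_2_center (a point): Centre (51 mm up) of the second slim dropper bottle, same size as the first. In another bay.
- scale: White mechanical kitchen scale with a round dial on its front: housing 92 x 118 mm, 92 mm high, fixed to the worktop. Origin under its centre; its dial faces its own -x. It may stand left or right of the shot glass, the carousel on the other side.
- pan_floor (a point): Centre of the upper side of the scale's round steel pan, on which the glass is to stand; moves with the pan, 120 mm above the worktop when empty. The flat floor is 128 mm across, the rim rises 8 mm above it to 140 mm across. Two concentric rings, 60 and 100 mm across, are turned in the floor.
- scale_pan (a joint): How far the sprung pan is pressed down, m: 0 empty, about 0.004 to 0.0065 under the shot glass alone, 0.018 at its stop; spring 140 N/m, well damped. It only moves straight down.
- shot_glass_center (a point): Centre (30.5 mm above its foot) of the shot glass: clear plain glass, 48 mm across at the mouth, 38 mm at the foot, 61 mm high, about 70 g, standing mouth up on the worktop between scale and carousel. At its centre it is 43 mm across.
- bar_spoon_center (a point): Middle of the small steel spoon lying on the worktop behind the shot glass, 134 x 29 x 12 mm. Leave alone.
- jigger_center (a point): Middle (39 mm up) of the steel double-cone jigger, 43 mm across, 78 mm high, far right on the worktop. Leave alone.
- bottle_stopper_center (a point): Middle (26 mm up) of the small metal bottle stopper standing on its knob, 35 mm across, 52 mm high, far left on the worktop. Leave alone.
There are look-alikes about, which are no part of the job. What is shaped like the part that bears bitters_1_center but blue or turquoise is not meant. What is shaped like the part that bears olive_jar_center but orange is not meant.

How it is judged:
On the way, in this order (a step that is already met when the one before it is completed fails the run):
1. the shot glass stands upright, let go, in the middle of the scale's pan and weighs it down (horizontal distance between shot_glass_center and pan_floor below 0.015 m and angle between shot_glass_center's own z axis and vertical below 0.12 rad and z of shot_glass_center in the frame of pan_floor between 0.026 and 0.035 m and value of joint scale_pan above 0.0025 m and contact force between the fingers and shot_glass below 0.1 N), for 0.3 s.
2. the nutmeg jar stands at the front and the carousel is held still (z of nutmeg_jar_center in the frame of carousel between 0.065 and 0.09 m and x of nutmeg_jar_center in the frame of carousel_foot below -0.045 m and y of nutmeg_jar_center in the frame of carousel_foot between -0.012 and 0.012 m and angular speed of carousel below 0.05 rad/s and contact force between the fingers and carousel above 1.5 N), for 0.3 s.
At the end, for the whole second after the job is handed in: Shot glass upright and free within 15 mm of the pan's middle; nutmeg jar in front of the post, within 12 mm sideways of straight ahead; carousel still, fingers bearing on it with 1.5 N or more and not on the nutmeg jar; all five jars upright in the carousel (all of step 1 and all of step 2 and contact force between the arm and shot_glass below 0.1 N and contact force between the fingers and nutmeg_jar below 0.3 N and angle between each of nutmeg_jar_center, salt_shaker_center, olive_jar_center, bitters_1_center, bitters_2_center's own z axis and vertical below 0.15 rad and horizontal distance between each of nutmeg_jar_center, salt_shaker_center, olive_jar_center, bitters_1_center, bitters_2_center and carousel_knob below 0.095 m); the arm keeps its last pose, push and grip.
It fails at once if the scale's pan is driven down to its stop (value of joint scale_pan above 0.0165 m).
It fails at once if a jar on the carousel is tipped or lifted out (angle between any of nutmeg_jar_center, salt_shaker_center, olive_jar_center, bitters_1_center, bitters_2_center's own z axis and vertical above 0.4 rad or z of any of nutmeg_jar_center, salt_shaker_center, olive_jar_center, bitters_1_center, bitters_2_center in the frame of carousel above 0.11 m).
It fails at once if the shot glass is tipped over (angle between shot_glass_center's own z axis and vertical above 0.7 rad).
It fails at once if the spoon, jigger or stopper is disturbed (distance of any of bar_spoon_center, jigger_center, bottle_stopper_center from where it was at the start of the episode above 0.03 m).
It also fails if it takes over 72 s, if anything falls off the work surface, if the arm or the gripper's body presses on something with over 40 N, if the wrist force passes 120 N, or if a joint passes its speed limit or range.

## Working session

There is one attempt and no reset: what is moved stays moved. The work goes in short steps, Python scripts to look and compute and a shell command to move; the robot and the scene stay as the last step left them, time stands still between calls to the robot, and variables do not carry over. Pictures are saved under pics/ and viewed, at most 10 in all, crops included, and the job is handed in when it is done.

```bash
mkdir -p pics; cat > h.py <<'E'
import numpy as np, cv2
from workcell import telemetry, grab_frame, calibration, bot, outline_of, landmark_of
def ray(c,xy):
    k=calibration(c); f=200/np.tan(np.radians(k["fovy"])/2); T=np.array(k["pose"])
    d=T[:3,:3]@np.array([(xy[0]-k["cx"])/f,(xy[1]-k["cy"])/f,1]); return T[:3,3],d
def at(c,xy,z):
    o,d=ray(c,xy); return o+d*(z-o[2])/d[2]
def save(c,n):
    im=grab_frame(c); cv2.imwrite(f"pics/{n}.png",im[:,:,::-1]); return im
E
python3 - <<'E'
from h import *
np.set_printoptions(precision=3,suppress=True)
s=telemetry.observe(); print({k:np.round(v,3).tolist() for k,v in s.items()})
Z=dict(carousel_knob=.178,nutmeg_jar_center=.077,salt_shaker_center=.07,olive_jar_center=.08,bitters_1_center=.076,pan_floor=.12,shot_glass_center=.0305,bar_spoon_center=.006,jigger_center=.039,bottle_stopper_center=.026)
ims=[]
for c in("scene","top"):
    ims.append(save(c,c+"0"))
    print(c,np.array(calibration(c)["pose"])[:3,3])
    for n,z in Z.items():
        for r in landmark_of(n,c)[:3]: print(n,round(r["score"],2),np.round(r["xy"]),at(c,r["xy"],z))
E
```

```text
{'clock': 0.0, 'qpos': [-1.365, 0.522, -0.036, 1.6, 0.021, 1.021, -0.113], 'qd': [-0.001, -0.001, 0.0, 0.002, -0.001, 0.001, -0.002], 'joint_efforts': [0.001, -92.711, 1.981, -36.992, 0.018, 0.008, -0.0], 'position': [0.17, 0.601, 0.231], 'tool_rot': [-3.14, 0.0, 2.866], 'force': [0.173, 0.289, -0.322], 'moment': [-0.005, 0.002, 0.022], 'finger_force': 0.0, 'grip_width': 0.085}
scene [-0.788 -0.749  0.78 ]
carousel_knob 0.87 [353. 195.] [ 0.467 -0.244  0.178]
nutmeg_jar_center 0.65 [361. 213.] [ 0.529 -0.259  0.077]
salt_shaker_center 0.57 [339. 224.] [ 0.415 -0.213  0.07 ]
olive_jar_center 0.92 [449. 243.] [ 0.447 -0.622  0.08 ]
olive_jar_center 0.59 [370. 221.] [ 0.474 -0.318  0.08 ]
olive_jar_center 0.55 [473. 260.] [ 0.375 -0.712  0.08 ]
bitters_1_center 0.57 [394. 249.] [ 0.326 -0.459  0.076]
bitters_1_center 0.5 [358. 233.] [ 0.371 -0.308  0.076]
bitters_1_center 0.49 [424. 259.] [ 0.314 -0.567  0.076]
pan_floor 0.57 [358. 212.] [ 0.451 -0.273  0.12 ]
shot_glass_center 0.74 [299. 217.] [ 0.462 -0.004  0.03 ]
shot_glass_center 0.72 [358. 209.] [ 0.649 -0.201  0.03 ]
shot_glass_c
[... 380 characters left out ...]
46. 242.] [ 0.394 -0.24   0.07 ]
olive_jar_center 0.76 [468. 287.] [ 0.414 -0.714  0.08 ]
olive_jar_center 0.64 [371. 231.] [ 0.472 -0.313  0.08 ]
olive_jar_center 0.57 [446. 259.] [ 0.481 -0.609  0.08 ]
bitters_1_center 0.51 [398. 270.] [ 0.371 -0.457  0.076]
bitters_1_center 0.44 [359. 246.] [ 0.399 -0.294  0.076]
bitters_1_center 0.4 [425. 286.] [ 0.356 -0.569  0.076]
pan_floor 0.56 [225. 173.] [0.451 0.295 0.12 ]
shot_glass_center 0.49 [295. 208.] [0.458 0.003 0.03 ]
shot_glass_center 0.26 [362. 219.] [ 0.522 -0.258  0.03 ]
bar_spoon_center 0.59 [304. 187.] [0.566 0.009 0.006]
jigger_center 0.42 [404. 249.] [ 0.468 -0.453  0.039]
bottle_stopper_center 0.46 [185. 173.] [0.419 0.483 0.026]
```

View pics/scene0.png

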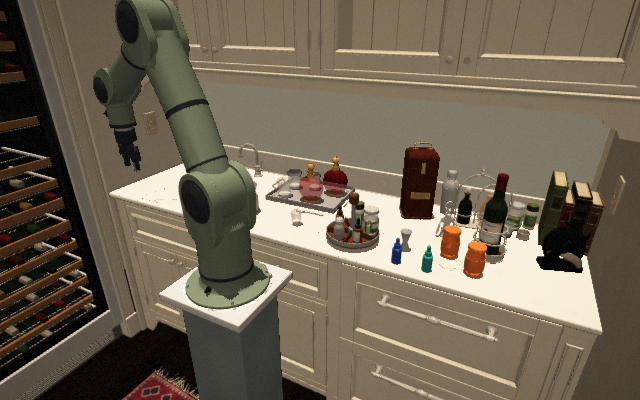

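View pics/top0.png

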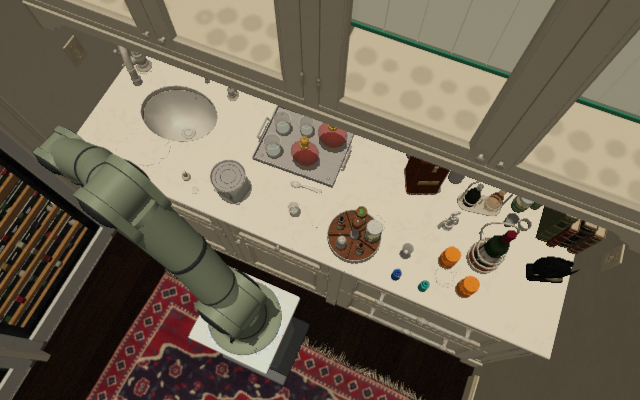

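The scene view shows the carousel near (353,230) and the shot glass at (296,218). The top view shows the scale's pan at (230,178), the glass at (294,209), the spoon at (306,186) and the carousel at (355,235). The green-topped nutmeg lid is at (361,211), at the back. The blue, turquoise and orange things on the right are the look-alikes. I'll move over the glass.

```bash
python3 -m inch '[[-0.048,0.013,0,0,0,0,0],[-0.048,0.013,0,0,0,0,0],[-0.026,-0.040,0,0,0,0,0],[-0.026,-0.040,0,0,0,0,0],[-0.026,-0.040,0,0,0,0,0]]' 
python3 -m inch '[[-0.026,-0.040,0,0,0,0,0],[-0.026,-0.040,0,0,0,0,0],[-0.026,-0.040,0,0,0,0,0],[-0.026,-0.040,0,0,0,0,0],[-0.026,-0.040,0,0,0,0,0]]'
python3 -m inch '[[-0.026,-0.040,0,0,0,-0.14,0],[0,0,0,0,0,-0.135,0]]'
```

```text
clock: 1.6
position: [0.3126, 0.4617, 0.231]
tool_rot: [-3.141, 0.0, 2.865]
force: [0.9, 0.6, 0.3]
grip_width: 0.0857
finger_force: 0.0
clock: 2.1
position: [0.3829, 0.2339, 0.2316]
tool_rot: [3.141, 0.0, 2.866]
force: [1.2, 0.3, 0.9]
grip_width: 0.0854
finger_force: 0.0
clock: 2.3
position: [0.3965, 0.1913, 0.2316]
tool_rot: [-3.141, 0.001, 3.121]
force: [-0.5, 1.2, -0.4]
grip_width: 0.0856
finger_force: 0.0
```

```bash
python3 -m inch '[[-0.02,-0.04,-0.02,0,0,0,0],[-0.01,-0.04,-0.02,0,0,0,0],[-0.01,-0.03,-0.01,0,0,0,0],[0,0,0,0,0,0,0]]'
python3 - <<'E'
from h import *
np.set_printoptions(precision=3,suppress=True)
s=telemetry.observe(); print(s["position"],s["qpos"]); save("wrist","w1"); print(np.array(calibration("wrist")["pose"]))
for n,z in dict(pan_floor=.12,shot_glass_center=.0305,bar_spoon_center=.006,carousel_knob=.178).items():
    for r in landmark_of(n,"wrist")[:3]: print(n,round(r["score"],2),np.round(r["xy"]),at("wrist",r["xy"],z))
E
```

```text
clock: 2.7
position: [0.4346, 0.0817, 0.2828]
tool_rot: [3.141, 0.003, 3.117]
force: [0.4, 0.9, -0.2]
grip_width: 0.0851
finger_force: 0.0
[0.435 0.082 0.283] [-0.43   0.163  0.125  1.996 -0.023  0.981  1.253]
[[ 0.021  0.946  0.324  0.35 ]
 [ 1.    -0.021 -0.006  0.087]
 [ 0.001  0.324 -0.946  0.424]
 [ 0.     0.     0.     1.   ]]
pan_floor 0.95 [530. 181.] [0.444 0.284 0.12 ]
pan_floor 0.46 [ 16. 243.] [ 0.497 -0.205  0.12 ]
shot_glass_center 0.9 [250. 173.] [0.455 0.011 0.03 ]
bar_spoon_center 0.67 [261. 247.] [0.564 0.014 0.006]
```

View pics/w1.png

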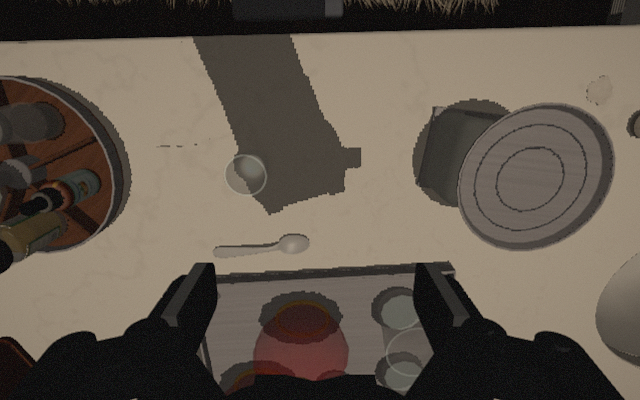

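The wrist view shows the glass at (246,173), the spoon at (262,246), and the pan with its rings centred near (531,180). The carousel is on the left. I'll move over the glass and re-measure.

```bash
python3 -m inch '[[-0.01,-0.037,0.03,0,0,-0.024,0],[-0.012,-0.038,0.03,0,0,0,0],[0,0,0.04,0,0,0,0],[0,0,0.03,0,0,0,0],[0,0,0,0,0,0,0]]'
python3 - <<'E'
from h import *
np.set_printoptions(precision=3,suppress=True)
s=telemetry.observe(); print(s["position"],s["tool_rot"]); save("wrist","w2")
print(np.array(calibration("wrist")["pose"])[:3,3])
for r in landmark_of("shot_glass_center","wrist")[:2]: print(round(r["score"],2),np.round(r["xy"]),at("wrist",r["xy"],.0305))
for r in outline_of("shot_glass_center","wrist")[:1]:
    b=r["rect"];print(b, at("wrist",[(b[0]+b[2])/2,b[1]],.061),at("wrist",[(b[0]+b[2])/2,b[3]],.061))
E
```

```text
clock: 3.45
position: [0.4526, 0.0107, 0.1483]
tool_rot: [-3.141, -0.006, -3.135]
force: [-0.2, 0.4, 0.7]
grip_width: 0.0855
finger_force: 0.0
[0.453 0.011 0.148] [-3.141 -0.006 -3.135]
[0.371 0.012 0.293]
0.97 [307. 191.] [0.458 0.006 0.031]
[270.4, 160.3, 340.5, 230.9] [0.426 0.006 0.061] [0.479 0.006 0.061]
```

View pics/w2.png

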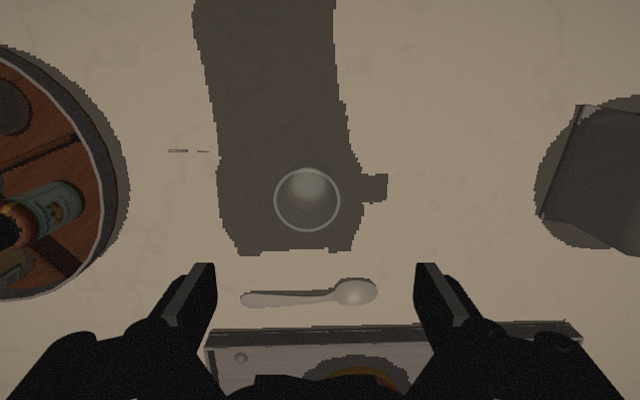

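The glass mouth is centred at (307,199), and the fingers straddle it at columns 200 and 430. The glass is at about (0.457, 0.006). Descending and gripping.

```bash
python3 -m inch '[[-0.004,-0.005,0.04,0,0,0,0],[0,0,0.04,0,0,0,0],[0,0,0.035,0,0,0,0],[0,0,0.021,0,0,0,0],[0,0,0,0,0,0,0.3]]' 20
python3 -m inch '[[0,0,0,0,0,0,0.7],[0,0,0,0,0,0,0.9],[0,0,0,0,0,0,0.9],[0,0,0,0,0,0,0.9],[0,0,0,0,0,0,0.9]]' 20
```

```text
clock: 4.1
position: [0.4585, 0.0056, 0.0147]
tool_rot: [3.142, -0.001, -3.136]
force: [-0.3, 0.4, 0.2]
grip_width: 0.0734
finger_force: 0.0
clock: 4.6
position: [0.4601, 0.0054, 0.0172]
tool_rot: [3.141, 0.003, -3.136]
force: [-0.1, 0.0, 10.0]
grip_width: 0.0452
finger_force: 18.4
```

```bash
python3 -m inch '[[0,0,-0.01,0,0,0,0.9],[0,0,-0.04,0,0,0,0.9],[0,0,-0.04,0,0,0,0.9],[0,0,-0.04,0,0,0,0.9],[0,0,-0.05,0,0,0,0.9]]' 20
python3 -m inch '[[0,0.02,-0.02,0,0,0,0.9],[0.002,0.04,0,0,0,0,0.9],[0.002,0.04,0,0,0,0,0.9],[0.002,0.04,0,0,0,0,0.9],[0.002,0.04,0,0,0,0,0.9]]' 20
python3 -m inch '[[0.002,0.03,0,0,0,0,0.9],[0,0.01,0,0,0,0,0.9],[0,0,0,0,0,0,0.9]]' 20
python3 - <<'E'
from h import *
np.set_printoptions(precision=3,suppress=True)
s=telemetry.observe(); print(s["position"],s["tool_rot"]); save("wrist","w3")
for r in landmark_of("pan_floor","wrist")[:2]: print(round(r["score"],2),np.round(r["xy"]),at("wrist",r["xy"],.12))
for r in landmark_of("shot_glass_center","wrist")[:2]: print(round(r["score"],2),np.round(r["xy"]),at("wrist",r["xy"],s["position"][2]+.01))
print([at("wrist",[c,r],.12) for c,r in((320,100),(320,200),(320,300))])
E
```

```text
clock: 5.1
position: [0.4579, 0.0051, 0.198]
tool_rot: [3.141, 0.0, -3.137]
force: [0.3, 1.7, -0.7]
grip_width: 0.0457
finger_force: 20.8
clock: 5.6
position: [0.4494, 0.1867, 0.2172]
tool_rot: [3.141, 0.002, -3.137]
force: [1.4, 0.1, -0.4]
grip_width: 0.0454
finger_force: 20.8
clock: 5.9
position: [0.4473, 0.2262, 0.2164]
tool_rot: [3.141, 0.001, -3.134]
force: [-0.2, 0.2, -0.2]
grip_width: 0.0451
finger_force: 20.8
[0.447 0.226 0.216] [ 3.141  0.001 -3.134]
0.69 [386. 198.] [0.447 0.277 0.12 ]
0.72 [315. 265.] [0.441 0.225 0.226]
[array([0.379, 0.228, 0.12 ]), array([0.449, 0.229, 0.12 ]), array([0.535, 0.23 , 0.12 ])]
```

View pics/w3.png

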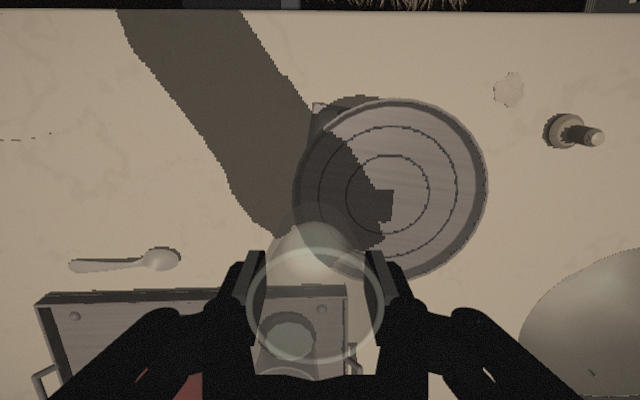

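The glass mouth is in the fingers around (315,305). The pan's inner ring is centred at (387,194), so the pan is at (0.447, 0.278). I'll move over it and lower.

```bash
python3 -m inch '[[-0.001,0.025,0,0,0,0,0.9],[-0.001,0.027,0,0,0,0,0.9],[0,0,0.025,0,0,0,0.9],[0,0,0.025,0,0,0,0.9],[0,0,0.012,0,0,0,0.9]]' 20
python3 -m inch '[[0,0,0.008,0,0,0,0.9],[0,0,0.004,0,0,0,0.9],[0,0,0.004,0,0,0,0.9],[0,0,0,0,0,0,0.9]]' 20
```

```text
clock: 6.55
position: [0.449, 0.2755, 0.1519]
tool_rot: [-3.14, -0.001, -3.138]
force: [-0.7, 0.5, -1.0]
grip_width: 0.0453
finger_force: 20.9
clock: 6.95
position: [0.4494, 0.2771, 0.1375]
tool_rot: [3.141, 0.0, -3.137]
force: [-0.5, -0.2, -1.5]
grip_width: 0.0457
finger_force: 20.9
```

```bash
python3 -m inch '[[0,0,0.003,0,0,0,0.9],[0,0,0.001,0,0,0,0.9],[0,0,0,0,0,0,0.9]]' 20
python3 - <<'E'
from h import *
save("wrist","w4"); r=outline_of("shot_glass_center","scene"); print(telemetry.observe()["position"])
E
python3 -m inch '[[0,0,0,0,0,0,0.4],[0,0,0,0,0,0,0.3],[0,0,0,0,0,0,0.2],[0,0,0,0,0,0,0.1],[0,0,0,0,0,0,0.0]]' 20
```

```text
clock: 7.25
position: [0.4493, 0.2772, 0.1334]
tool_rot: [3.141, 0.0, -3.136]
force: [0.2, 0.4, -0.5]
grip_width: 0.0455
finger_force: 20.8
[0.44934909 0.27724818 0.13344686]
clock: 7.85
position: [0.4493, 0.2771, 0.1333]
tool_rot: [-3.142, -0.0, -3.136]
force: [-0.2, 0.2, 0.6]
grip_width: 0.0854
finger_force: 0.0
```

Released. Raise straight up and look.

```bash
python3 -m inch '[[0,0,-0.02,0,0,0,0],[0,0,-0.04,0,0,0,0],[0,0,-0.05,0,0,0,0],[0,0,-0.04,0,0,0,0],[0,0,0,0,0,0,0]]' 20
python3 - <<'E'
from h import *
np.set_printoptions(precision=3,suppress=True)
s=telemetry.observe(); print(s["position"],s["qpos"]); save("wrist","w5")
for n,z in dict(pan_floor=.115,shot_glass_center=.1455).items():
  for r in landmark_of(n,"wrist")[:2]: print(n,round(r["score"],2),np.round(r["xy"]),at("wrist",r["xy"],z))
save("scene","s5")
for n,z in dict(carousel_knob=.178,carousel=0,carousel_foot=0).items():
  for c in("top","scene"):
    if c=="top" and z==.178: save("top","t5")
    for r in landmark_of(n,c)[:2]: print(n,c,round(r["score"],2),np.round(r["xy"]),at(c,r["xy"],z))
E
```

```text
clock: 8.35
position: [0.451, 0.2782, 0.2884]
tool_rot: [3.137, 0.006, -3.137]
force: [0.7, 0.2, -0.9]
grip_width: 0.0857
finger_force: 0.0
[0.451 0.278 0.288] [-0.741  0.306  0.097  1.79  -0.034  1.04   0.945]
shot_glass_center 0.63 [311. 168.] [0.437 0.276 0.145]
carousel_knob top 0.66 [357. 224.] [ 0.44  -0.258  0.178]
carousel_knob scene 0.9 [357. 198.] [ 0.452 -0.267  0.178]
carousel top 0.73 [352. 236.] [ 0.452 -0.249  0.   ]
```

View pics/w5.png

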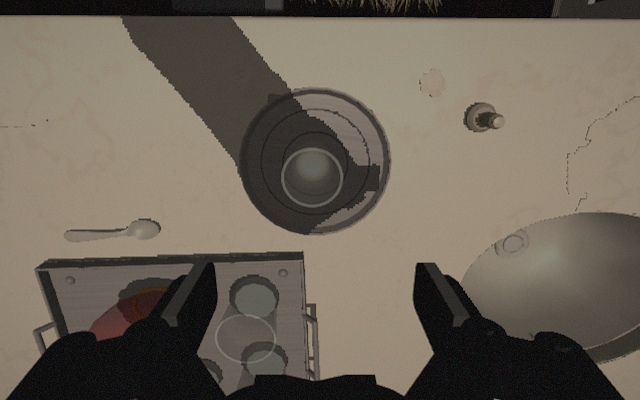

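The glass stands upright at (311,165), within the inner ring centred at about (315,162) and roughly 3 mm off centre. Next, the carousel.

```bash
python3 -m inch '[[0,-0.045,0,0,0,0,0],[0,-0.045,0,0,0,0,0],[0,-0.045,0,0,0,0,0],[0,-0.045,0,0,0,0,0],[0,-0.045,0,0,0,0,0]]' 
python3 -m inch '[[0,-0.045,0,0,0,0,0],[0,-0.045,0,0,0,0,0],[0,-0.045,0,0,0,0,0],[0,-0.045,0,0,0,0,0],[0,-0.045,0,0,0,0,0]]'
python3 -m inch '[[0,-0.045,-0.03,0,0,0,0],[0,-0.035,-0.03,0,0,0,0],[0,0,0,0,0,0,0]]'
python3 - <<'E'
from h import *
np.set_printoptions(precision=3,suppress=True)
s=telemetry.observe(); print(s["position"],s["qpos"]); save("wrist","w6")
Z=dict(carousel_knob=.178,nutmeg_jar_center=.077,carousel=0,olive_jar_center=.08,salt_shaker_center=.07,bitters_1_center=.076)
for n,z in Z.items():
  for r in landmark_of(n,"wrist")[:3]: print(n,round(r["score"],2),np.round(r["xy"]),at("wrist",r["xy"],z))
E
```

```text
clock: 9.4
position: [0.4501, 0.0504, 0.2833]
tool_rot: [3.141, 0.0, -3.136]
force: [0.9, 0.1, -0.4]
grip_width: 0.0855
finger_force: 0.0
clock: 9.9
position: [0.4513, -0.1746, 0.2834]
tool_rot: [-3.142, 0.0, -3.136]
force: [1.6, 0.4, -0.2]
grip_width: 0.0852
finger_force: 0.0
clock: 10.2
position: [0.4519, -0.2545, 0.3441]
tool_rot: [-3.138, 0.004, 3.141]
force: [0.1, 0.8, -1.1]
grip_width: 0.0855
finger_force: 0.0
[ 0.452 -0.255  0.344] [ 0.064  0.253  0.418  1.745 -0.11   1.163  2.084]
carousel_knob 0.68 [492. 215.] [ 0.492 -0.08   0.178]
carousel_knob 0.66 [315. 166.] [ 0.445 -0.249  0.178]
nutmeg_jar_center 0.83 [316. 202.] [ 0.516 -0.246  0.077]
nutmeg_jar_center 0.74 [260. 169.] [ 0.474 -0.313  0.077]
carousel 0.81 [315. 138.] [ 0.448 -0.246  0.   ]
olive_jar_center 0.89 [ 37. 184.] [ 0.494 -0.584  0.08 ]
olive_jar_center 0.71 [263. 167.] [ 0.47  -0.308  0.08 ]
salt_shaker_center 0.73 [341.  96.] [ 0.388 -0.217  0.07 ]
salt_shaker_center 0.61 [366. 155.] [ 0.457 -0.184  0.07 ]
bitters_1_center 0.75 [51. 76.] [ 0.37  -0.541  0.076]
bitters_1_center 0.69 [141.  72.] [ 0.365 -0.44   0.076]
bitters_1_center 0.67 [278. 103.] [ 0.396 -0.289  0.076]
```

View pics/w6.png

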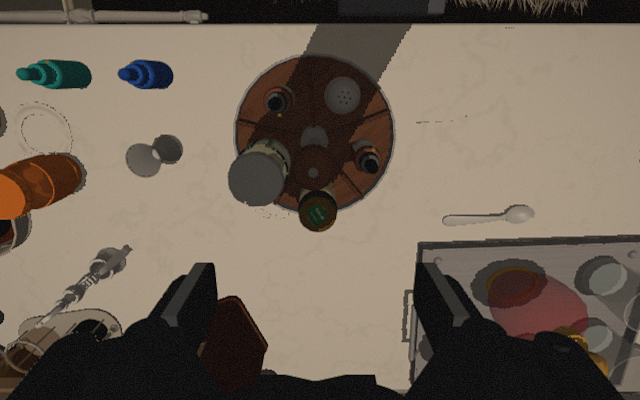

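The wrist view shows the knob and post at about (314,150), the tray spanning columns 234–395, and the green nutmeg lid at (319,210), at the back. The salt shaker is at (342,95) and the olive jar at (257,178). Descending part way and re-measuring the knob.

```bash
python3 -m inch '[[0.003,0.003,0.04,0,0,0,0],[0.002,0.003,0.04,0,0,0,0],[0,0,0.02,0,0,0,0],[0,0,0,0,0,0,0]]' 
python3 - <<'E'
from h import *
np.set_printoptions(precision=3,suppress=True)
s=telemetry.observe(); print(s["position"],s["tool_rot"]); save("wrist","w7")
for n,z in dict(carousel_knob=.178,carousel=0,nutmeg_jar_center=.077).items():
  for r in landmark_of(n,"wrist")[:2]: print(n,round(r["score"],2),np.round(r["xy"]),at("wrist",r["xy"],z))
for r in outline_of("carousel","wrist")[:1]:
  b=r["rect"]; print(b,at("wrist",[b[0],150],.041),at("wrist",[b[2],150],.041))
E
```

```text
clock: 10.95
position: [0.4459, -0.2423, 0.2387]
tool_rot: [3.14, -0.004, -3.135]
force: [0.9, 0.5, 0.5]
grip_width: 0.0851
finger_force: 0.0
[ 0.446 -0.242  0.239] [ 3.14  -0.004 -3.135]
carousel_knob 0.98 [295. 216.] [ 0.448 -0.255  0.178]
carousel 0.65 [253. 116.] [ 0.405 -0.309  0.   ]
nutmeg_jar_center 0.84 [305. 246.] [ 0.522 -0.251  0.077]
[197.6, 54.3, 406.7, 254.5] [ 0.434 -0.36   0.041] [ 0.433 -0.15   0.041]
```

View pics/w7.png

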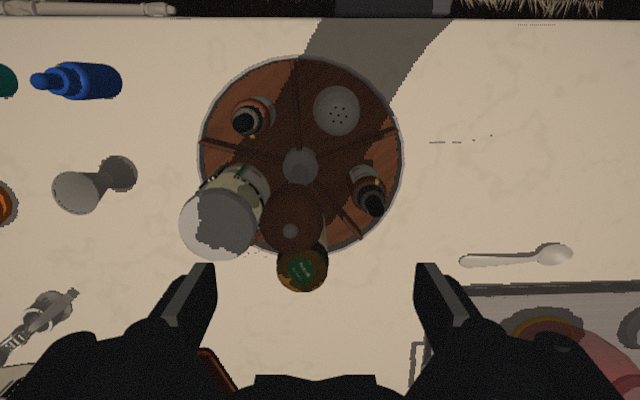

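The knob is at (293,218), giving the axis at (0.448, -0.255), and the nutmeg lid at (302,268) is about 3° off the back. Lowering and pinching the knob.

```bash
python3 -m inch '[[-0.002,-0.013,0,0,0,0,0],[0,0,0.03,0,0,0,0],[0,0,0.03,0,0,0,0],[0,0,0.023,0,0,0,0],[0,0,0,0,0,0,0.3]]' 30
python3 -m inch '[[0,0,0,0,0,0,0.6],[0,0,0,0,0,0,0.8],[0,0,0,0,0,0,0.95],[0,0,0,0,0,0,0.95],[0,0,0,0,0,0,0.95]]' 30
```

```text
clock: 11.7
position: [0.4481, -0.2568, 0.1563]
tool_rot: [3.141, -0.003, -3.137]
force: [-0.4, 0.0, 0.9]
grip_width: 0.0735
finger_force: 0.0
clock: 12.2
position: [0.4497, -0.2567, 0.1595]
tool_rot: [-3.141, 0.002, -3.136]
force: [-1.7, 0.6, 6.1]
grip_width: 0.0373
finger_force: 29.3
```

```bash
python3 -m inch '[[0,0,0,0,0,0.03,0.95],[0,0,0,0,0,0.06,0.95],[0,0,0,0,0,0.1,0.95],[0,0,0,0,0,0.1,0.95],[0,0,0,0,0,0.1,0.95]]' 30
python3 -m inch '[[0,0,0,0,0,0.1,0.95],[0,0,0,0,0,0.1,0.95],[0,0,0,0,0,0.1,0.95],[0,0,0,0,0,0.06,0.95],[0,0,0,0,0,0.03,0.95]]' 30
python3 -m inch '[[0,0,0,0,0,0,0.95]]' 30
python3 - <<'E'
from h import *
np.set_printoptions(precision=3,suppress=True)
s=telemetry.observe(); print(s["qpos"],s["moment"])
for c in("top","scene","wrist"):
  save(c,c+"8")
  for r in landmark_of("nutmeg_jar_center",c)[:3]:
    p=at(c,r["xy"],.077); print(c,round(r["score"],2),np.round(r["xy"]),p,np.degrees(np.arctan2(p[1]+.2555,p[0]-.448)))
E
```

```text
clock: 12.7
position: [0.4495, -0.2576, 0.1595]
tool_rot: [-3.141, 0.003, 2.752]
force: [-1.6, -6.5, 2.7]
grip_width: 0.0372
finger_force: 29.7
clock: 13.2
position: [0.449, -0.2584, 0.1595]
tool_rot: [-3.141, 0.003, 2.363]
force: [-6.6, -10.7, 5.3]
grip_width: 0.0371
finger_force: 30.1
clock: 13.3
position: [0.449, -0.2584, 0.1595]
tool_rot: [-3.141, 0.003, 2.364]
force: [-5.1, -10.3, 5.4]
grip_width: 0.0373
finger_force: 30.1
[-0.005  0.513  0.562  1.972 -0.388  0.76   1.578] [-2.2    1.183  0.044]
top 0.47 [373. 225.] [ 0.497 -0.309  0.077] -47.41036442671815
scene 0.61 [349. 216.] [ 0.487 -0.222  0.077] 40.66659712951676
scene 0.5 [366. 214.] [ 0.532 -0.282  0.077] -17.351018027160737
```

```bash
python3 -m inch '[[0,-0.002,0,0,0,0.03,0.95],[-0.001,-0.001,0,0,0,0.06,0.95],[0,0,0,0,0,0.1,0.95],[0,0,0,0,0,0.1,0.95],[0,0,0,0,0,0.1,0.95]]' 30
python3 -m inch '[[0,0,0,0,0,0.1,0.95],[0,0,0,0,0,0.1,0.95],[0,0,0,0,0,0.1,0.95],[0,0,0,0,0,0.06,0.95],[0,0,0,0,0,0.03,0.95]]' 30
```

```text
clock: 14.1
position: [0.4482, -0.259, 0.1595]
tool_rot: [3.139, -0.0, 1.973]
force: [-4.1, 3.8, 17.3]
grip_width: 0.0373
finger_force: 31.4
clock: 14.6
position: [0.4473, -0.2592, 0.1594]
tool_rot: [3.141, -0.001, 1.584]
force: [-11.2, 5.3, 24.3]
grip_width: 0.037
finger_force: 32.1
```

```bash
python3 -m inch '[[0.001,-0.003,-0.002,0,0,0.03,0.95],[0,0,0,0,0,0.06,0.95],[0,0,0,0,0,0.1,0.95],[0,0,0,0,0,0.1,0.95],[0,0,0,0,0,0.1,0.95]]' 30
python3 -m inch '[[0,0,0,0,0,0.1,0.95],[0,0,0,0,0,0.1,0.95],[0,0,0,0,0,0.1,0.95],[0,0,0,0,0,0.06,0.95],[0,0,0,0,0,0.03,0.95]]' 30
```

```text
clock: 15.1
position: [0.4465, -0.2584, 0.1608]
tool_rot: [3.138, -0.0, 1.193]
force: [11.0, -5.2, -11.9]
grip_width: 0.0369
finger_force: 38.1
clock: 15.6
position: [0.4459, -0.258, 0.1607]
tool_rot: [3.14, -0.002, 0.805]
force: [6.5, -0.2, -3.9]
grip_width: 0.037
finger_force: 38.9
```

```bash
python3 -m inch '[[0,0,0,0,0,0.04,0.95],[0,0,0,0,0,0.08,0.95],[0,0,0,0,0,0.1,0.95],[0,0,0,0,0,0.1,0.95],[0,0,0,0,0,0.1,0.95]]' 30
python3 -m inch '[[0,0,0,0,0,0.1,0.95],[0,0,0,0,0,0.1,0.95],[0,0,0,0,0,0.1,0.95],[0,0,0,0,0,0.08,0.95],[0,0,0,0,0,0.04,0.95]]' 30
python3 -m inch '[[0,0,0,0,0,0,0.95],[0,0,0,0,0,0,0.95]]' 30
python3 - <<'E'
from h import *
np.set_printoptions(precision=3,suppress=True)
s=telemetry.observe(); print(s["qpos"],s["moment"])
I=[]
for c in("top","scene"):
  I.append(save(c,c+"9"))
  for r in landmark_of("nutmeg_jar_center",c)[:3]:
    p=at(c,r["xy"],.077); print(c,round(r["score"],2),np.round(r["xy"]),p,np.degrees(np.arctan2(p[1]+.2575,p[0]-.447)))
C=[cv2.resize(i[150:270,280:440],(800,600),interpolation=cv2.INTER_CUBIC)[:,:,::-1] for i in I]
cv2.imwrite("pics/z9.png",cv2.resize(np.hstack(C),(800,300)))
E
```

```text
clock: 16.1
position: [0.4455, -0.2574, 0.1607]
tool_rot: [-3.141, -0.002, 0.383]
force: [1.0, 5.4, 1.9]
grip_width: 0.037
finger_force: 39.4
clock: 16.6
position: [0.4454, -0.2567, 0.1607]
tool_rot: [-3.138, -0.001, -0.035]
force: [-1.6, 12.2, 11.0]
grip_width: 0.0373
finger_force: 40.5
clock: 16.8
position: [0.4453, -0.2567, 0.1606]
tool_rot: [-3.138, -0.001, -0.032]
force: [-0.4, 11.2, 9.2]
grip_width: 0.0373
finger_force: 40.4
[-0.341  0.812  1.192  1.992 -0.919  1.02  -0.296] [1.855 0.133 0.028]
top 0.71 [348. 250.] [ 0.369 -0.259  0.077] -178.9407532125682
scene 0.58 [349. 230.] [ 0.381 -0.27   0.077] -169.615182525662
```

View pics/z9.png

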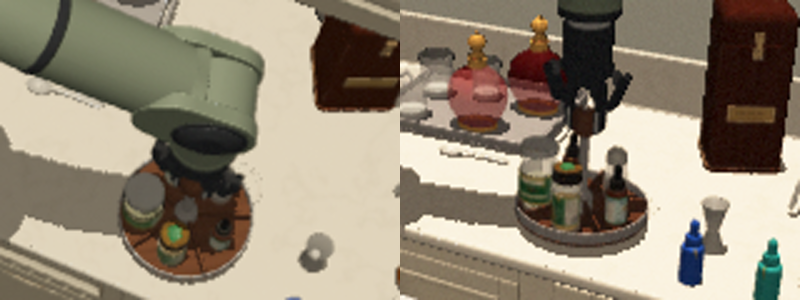

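The crops show the green-topped nutmeg at the front of the tray: in the top view at (175,232) of the crop, with the tray centre at about (187,210). All jars are standing. One finer check of the sideways offset, per camera.

```bash
python3 - <<'E'
from h import *
np.set_printoptions(precision=4,suppress=True)
for c in("top","scene"):
  for t in("0","9"):
    im=cv2.imread(f"pics/{c}{t}.png"); h=cv2.cvtColor(im,cv2.COLOR_BGR2HSV)
    m=cv2.inRange(h,(45,80,40),(85,255,255)); m[:190]=0; m[265:]=0; m[:,:330]=0; m[:,385:]=0
    n,l,st,ce=cv2.connectedComponentsWithStats(m)
    for i in range(1,n):
      if st[i,4]>4: print(c,t,"green",st[i],ce[i],at(c,ce[i],.13))
  grab_frame(c)
  for n in("carousel","carousel_foot"):
    for r in outline_of(n,c)[:1]:
      g=r["region"].astype(np.uint8); p,_=cv2.findContours(g,0,2); p=max(p,key=cv2.contourArea)
      e=cv2.fitEllipse(cv2.convexHull(p)); print(c,n,r["rect"],at(c,e[0],.03))
  k="top0" if c=="top" else "scene0"
E
```

```text
top 0 green [360 208   5   6  22] [361.6364 210.8636] [ 0.5148 -0.2523  0.13  ]
top 9 green [347 240   6   7  26] [349.2692 242.6538] [ 0.3807 -0.2564  0.13  ]
top carousel [327.8, 214.3, 381.2, 264.9] [ 0.4311 -0.2716  0.03  ]
scene 0 green [358 202   3   2   5] [359.2 202.6] [ 0.5141 -0.2544  0.13  ]
scene 0 green [361 215   2   9  13] [361.3077 218.2308] [ 0.3919 -0.312   0.13  ]
scene 0 green [365 223   1   8   8] [365.  226.5] [ 0.339 -0.347  0.13 ]
scene 0 green [370 226   8   6  25] [372.84 229.48] [ 0.3313 -0.379   0.13  ]
scene 9 green [344 215   5   3  12] [346.1667 215.9167] [ 0.3834 -0.2552  0.13  ]
scene 9 green [330 222  10   6  34] [335.0882 225.2647] [ 0.2988 -0.2495  0.13  ]
scene 9 green [330 229  10   2  12] [334.5833 229.5833] [ 0.2697 -0.2613  0.13  ]
scene 9 green [341 229   5  11  37] [343.3514 233.8108] [ 0.2568 -0.3004  0.13  ]
scene carousel [326.5, 191.5, 378.2, 251.6] [ 0.5297 -0.2204  0.03  ]
```

The lid is about 2 mm off straight ahead in both cameras, against the 12 mm allowed. Holding still briefly, then handing in.

```bash
python3 -m inch '[[0,0,0,0,0,0,0.95],[0,0,0,0,0,0,0.95],[0,0,0,0,0,0,0.95],[0,0,0,0,0,0,0.95],[0,0,0,0,0,0,0.95]]' 30 && python3 -c "
from workcell import bot; print(bot.job_done())"
```

```text
clock: 17.8
position: [0.4454, -0.2567, 0.1607]
tool_rot: [-3.138, -0.001, -0.032]
force: [-1.4, 11.3, 7.8]
grip_width: 0.0375
finger_force: 40.3
the job is handed in; nothing more can be done
None
```

The job is handed in at about 18 s of the 72 s, but the judge returned no verdict: the shot glass stands upright about 3 mm off the pan's middle, and the nutmeg jar is at the front about 2 mm off straight ahead, with the gripper still holding the carousel's knob.

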